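# Size a spacer rod in the sloping ring gauge

### The job

Take the aluminium rod from the front cradle of the stand (the cradle nearer the robot) and slide it down through the row of shrinking rings of the sloping gauge until a ring stops it, and leave it resting there against that ring. Then slide the gauge's pointer to the scale line opposite the ring that stopped the rod. Leave the rod in the rear cradle and the other things on the bench where they are.

Things in the scene. Friction and masses are not known exactly. Their poses are not given: they have to be found in the camera images.
- thick_rod: Plain round solid aluminium rod, 25 mm diameter, 130 mm long, about 170 g, flat ends, both ends alike. Origin at its middle on its axis, x along its length. It lies level in one of the two cradles (which one changes). It passes rings 1 and 2 of the gauge and is stopped by ring 3.
- thin_rod: Plain round solid aluminium rod, 18 mm diameter, 130 mm long, about 90 g, flat ends, both ends alike. Origin at its middle on its axis, x along its length. It lies level in the other cradle. It passes rings 1, 2 and 3 of the gauge and is stopped by ring 4.
- stand: Grey stand, fixed: base 85 x 160 mm, 8 mm thick, with two V cradles 100 mm apart, front (nearer the robot) and rear. Each cradle is two 8 mm thick V supports 50 mm apart along the rod (90 degree V, arms up to 48 mm above the table); a rod overhangs them by about 36 mm at either end. Origin under the base's centre, x along the rods (roughly to the robot's left), y towards the robot, z up.
- front_cradle (a point): Bottom of the V of the stand's front cradle, midway along it, 30 mm above the table. The axis of the thick rod lies 18 mm above this point, that of the thin rod 13 mm, whichever is there.
- rear_cradle (a point): The same point of the rear cradle (farther from the robot), which holds the rod that is to stay.
- bore: Row of five steel rings on one straight axis sloping 30 degrees down from level; fixed. Origin: centre of the entry face of ring 1 (largest, highest), 100 mm above the table. x runs along the axis, downhill to ring 5 (roughly to the robot's left), y level, z square to the axis, upward. Rings 6 mm thick, rims 7 mm wide; entry faces at x = 0, 42, 66, 90, 114 mm; bores 34, 29, 22, 15, 10 mm.
- gauge: Fixed steel base of the ring gauge, a plate 12 mm thick, 215 mm along the row and 150 mm across. Origin under it, straight below the ring axis, 55 mm downhill (in plan) of ring 1's entry. A sloping bed lies 31 to 41 mm under the ring axis and begins 6 mm before ring 1; before that only the plate is below. Friction may hold a released rod short of its ring, so it must be pushed home.
- pointer (a joint): Position of the pointer (m) along its level rail on the gauge's base, growing in the direction of the smaller rings; 0 is the uphill end, travel 155 mm, starts near 0. It stays where it is left and takes about 1.5 N to slide. The black lines on the base opposite the centres of rings 1 to 5 are at 0.036, 0.072, 0.093, 0.114 and 0.134.
- pointer_grip (a point): Point to grip on the pointer's black upright block, on its vertical centre line, 48 mm above the table. The block is 16 mm long along the rail, 22 mm wide across it, and reaches from 26 to 64 mm above the table. The rail runs parallel (in plan) to the ring row, 88 mm to the side of it away from the robot.
- screwdriver: Bystander: screwdriver lying on the bench; origin under its middle.
- wrench: Bystander: wrench 140 mm long lying on the bench; origin under its middle.
- spool: Bystander: small white spool, 56 mm across, 34 mm high, standing; origin under its centre.
- jar: Bystander: small clear jar with black lid, 48 mm across, 55 mm high; origin under its centre.
Not all that is in view belongs to the job. What is shaped like the thin_rod but blue is not meant. What is shaped like the thick_rod but green is not meant.

How it is judged:
On the way, in this order (a step that is already met when the one before it is completed fails the run):
1. the rod from the front cradle has passed through rings 1 and 2 (((x of thick_rod in the frame of bore between -0.017 and 0.016 m and x of thick_rod in the frame of bore above -0.044 m and y of thick_rod in the frame of bore between -0.01 and 0.01 m and z of thick_rod in the frame of bore between -0.012 and 0.012 m and angle between the x axis of thick_rod and the x axis of bore, either way round below 0.2 rad and horizontal distance between thin_rod and rear_cradle below 0.015 m and angle between thin_rod's own x axis and vertical above 1.47 rad) or (x of thin_rod in the frame of bore between -0.017 and 0.04 m and x of thin_rod in the frame of bore above -0.02 m and y of thin_rod in the frame of bore between -0.01 and 0.01 m and z of thin_rod in the frame of bore between -0.012 and 0.012 m and angle between the x axis of thin_rod and the x axis of bore, either way round below 0.2 rad and horizontal distance between thick_rod and rear_cradle below 0.015 m and angle between thick_rod's own x axis and vertical above 1.47 rad))).
2. the rod has gone down until the ring too small for it stops it (((x of thick_rod in the frame of bore between -0.0025 and 0.0045 m and y of thick_rod in the frame of bore between -0.01 and 0.01 m and z of thick_rod in the frame of bore between -0.012 and 0.012 m and angle between the x axis of thick_rod and the x axis of bore, either way round below 0.2 rad and horizontal distance between thin_rod and rear_cradle below 0.015 m and angle between thin_rod's own x axis and vertical above 1.47 rad) or (x of thin_rod in the frame of bore between 0.0215 and 0.0285 m and y of thin_rod in the frame of bore between -0.01 and 0.01 m and z of thin_rod in the frame of bore between -0.012 and 0.012 m and angle between the x axis of thin_rod and the x axis of bore, either way round below 0.2 rad and horizontal distance between thick_rod and rear_cradle below 0.015 m and angle between thick_rod's own x axis and vertical above 1.47 rad))), for 0.2 s.
3. the pointer stands at the line of the ring that stopped the rod (((x of thick_rod in the frame of bore between -0.0025 and 0.0045 m and y of thick_rod in the frame of bore between -0.01 and 0.01 m and z of thick_rod in the frame of bore between -0.012 and 0.012 m and angle between the x axis of thick_rod and the x axis of bore, either way round below 0.2 rad and horizontal distance between thin_rod and rear_cradle below 0.015 m and angle between thin_rod's own x axis and vertical above 1.47 rad and value of joint pointer between 0.0878 and 0.0978 m) or (x of thin_rod in the frame of bore between 0.0215 and 0.0285 m and y of thin_rod in the frame of bore between -0.01 and 0.01 m and z of thin_rod in the frame of bore between -0.012 and 0.012 m and angle between the x axis of thin_rod and the x axis of bore, either way round below 0.2 rad and horizontal distance between thick_rod and rear_cradle below 0.015 m and angle between thick_rod's own x axis and vertical above 1.47 rad and value of joint pointer between 0.1085 and 0.1185 m))), for 0.2 s.
At the end, for the whole second after the job is handed in: The front rod rests along the gauge axis (within 0.2 rad), its lower end within 3.5 mm of the ring that stops it (ring 3 for the thick rod, 4 for the thin); the pointer is within 5 mm of that ring's line; the other rod lies in the rear cradle, within 15 mm of its middle (((x of thick_rod in the frame of bore between -0.0025 and 0.0045 m and y of thick_rod in the frame of bore between -0.01 and 0.01 m and z of thick_rod in the frame of bore between -0.012 and 0.012 m and angle between the x axis of thick_rod and the x axis of bore, either way round below 0.2 rad and horizontal distance between thin_rod and rear_cradle below 0.015 m and angle between thin_rod's own x axis and vertical above 1.47 rad and value of joint pointer between 0.0878 and 0.0978 m and linear speed of thick_rod below 0.02 m/s) or (x of thin_rod in the frame of bore between 0.0215 and 0.0285 m and y of thin_rod in the frame of bore between -0.01 and 0.01 m and z of thin_rod in the frame of bore between -0.012 and 0.012 m and angle between the x axis of thin_rod and the x axis of bore, either way round below 0.2 rad and horizontal distance between thick_rod and rear_cradle below 0.015 m and angle between thick_rod's own x axis and vertical above 1.47 rad and value of joint pointer between 0.1085 and 0.1185 m and linear speed of thin_rod below 0.02 m/s))); the robot touches nothing.
It fails at once if a bystander is moved more than 30 mm (distance of any of screwdriver, wrench, spool, jar from where it was at the start of the episode above 0.03 m).
It fails at once if the rod in the rear cradle is taken out of it (horizontal distance between each of thick_rod, thin_rod and rear_cradle above 0.02 m).
It also fails if it takes over 56 s, if anything falls off the work surface, if the arm or the gripper's body presses on something with over 40 N, if the wrist force passes 120 N, or if a joint passes its speed limit or range.

### The arm

A 6-joint arm with a two-finger parallel gripper is mounted at the origin on the work surface. World frame = base frame: x ahead of the robot, y to its left, z up, the work surface at z = 0. Lengths are in m, angles in rad, forces in N, time in s.
With the tool pointing down it reaches from about 0.35 to 0.975 m from the base axis. Payload 4.9 kg.
Tool frame: the origin (TCP) lies midway between the tips of the shut fingers; the grasp point (between the pads) lies 19 mm behind it (manip.pinch_z is the distance from the TCP to the grasp point, in m); z points along the fingers, y is the direction in which the jaws open and shut (so a half turn about z gives the same grasp; the last joint's range is limited). The gripper opens to 85 mm and grips with 20 to 120 N. Pads are 22 mm wide; open, the fingers measure 114 mm over their backs; the gripper's body (76 mm by 85 mm) begins 54 mm behind the grasp point. The pads swing forward as they close: fully open they stand 13 mm farther back than shut.
Start: joints at [-1.318, 0.053, 1.613, -0, 1.476, -0.119], TCP at [0.227, -0.582, 0.231] pointing down, gripper open.
Joint ranges: [-3.01, 3.01], [-1.01, 2.22], [0.06, 2.58], [-1.02, 4.17], [0.09, 2.62], [-3.14, 3.14]. Speed limits (rad/s): [2.57, 2.57, 3.14, 3.14, 3.14, 3.14].

### API

Orientations are given as a unit quaternion [w, x, y, z].
In Python, from plant import manip gives the robot as it stands.
- The arm moves only by the tool drive_tool, never from a script. Its argument "commands" is text: rows parted by semicolons, each of 5 numbers parted by spaces: the finger opening in mm, from 0 to 85.4, then the shift along the tool's x, y, z in units of 30 mm (1.0 is 30 mm), then the turn about the tool's z in degrees. A call has exactly 8 rows; each row shifts and turns the commanded pose from where the row before left it, along the tool's axes as they then stand; what a row does not reach is not made up. A row lasts 1/8 s, in which the tool goes at most 62.5 mm and 10.7 degrees, less where a joint would pass 70% of its speed; a pose out of reach is approached as far as the arm can. A call is refused whole if a number of a shift passes 1 or a number of a turn 10.7, either way. A call with a gripper value outside its range is refused whole. The fingers move at their own pace and stop on an object; the grip force is fixed at half the most. Time passes only in rows, so rows that do not move let the fingers close, or fill a call up. It gives the time, the measured TCP pose, the force and the opening at its end, in the units of the state.
- manip.state(): the state, without advancing time (a new reading comes with each control period).
- manip.grab_frame(name): name is "side" or "top" or "wrist"; returns the picture (420x560x3 uint8, red, green, blue); there is no depth.
- manip.camera_params(name): a dict with "fx", "fy", "cx", "cy" (pixels), "xyz" and "orientation" of the camera in the world. Camera axes: x right, y down, z forward; pixel columns grow to the right and rows downward; lengths in m; the calibration is good to about 2 mm. A picture is of the moment at which its call begins: read the wrist's pose just before it. camera_params takes no time and is no camera call; for the wrist camera it gives the pose at the moment of the call.
- manip.job_done(): hands the job in, once; it reports no verdict.
The state is a dict: "time": time; "joint_pos": joint angles; "joint_vel": joint speeds; "joint_efforts": joint torques, N m; "tool_pos": TCP position; "tool_rot": TCP orientation; "contact_force": force on the tool from outside, world axes, zero at the start; "ft_torque": the same for the moment, N m; "gripper_width": opening from 0.0 (shut) to 1.0 (fully open).
Only numpy, scipy, OpenCV 4.12 (cv2) and the standard library are available. Lean on these libraries where they do the work, as an engineer would, in place of code of your own. Each camera call takes 0.05 s, during which the arm holds its last target. There are 200 camera calls.

## Working session

There is one attempt and no reset: what is moved stays moved. The work goes in short steps, Python scripts to look and compute and a tool call to move; the robot and the scene stay as the last step left them, time stands still between calls to the robot, and variables do not carry over. Pictures are saved under pics/ and viewed, about 8 in all and at most 12, crops included, and the job is handed in when it is done.

Besides the shell and the picture viewer there is one more tool, called after "Request:" as name(argument=value, ...), one argument or row to a line, values as JSON. drive_tool: Moves the arm, as the interface text tells. Its arguments: {"type":"object","properties":{"commands":{"type":"string"}},"required":["commands"]}

```bash
mkdir -p pics; ls
python3 - <<'E'
from plant import manip
import cv2
s=manip.state(); print(s)
for n in ("side","top"):
    p=manip.camera_params(n); print(n,p)
    cv2.imwrite(f"pics/{n}0.png",cv2.resize(manip.grab_frame(n)[:,:,::-1],(784,588),interpolation=cv2.INTER_CUBIC))
E
```

```text
pics
{'time': 0.0, 'joint_pos': array([-1.31803224e+00,  5.33560003e-02,  1.61426938e+00, -1.70629248e-05,
        1.47599432e+00, -1.18968498e-01]), 'joint_vel': array([-1.99133391e-04, -6.55342150e-04, -8.87710732e-04,  8.24393802e-05,
        2.55750984e-04,  1.17392878e-03]), 'joint_efforts': array([ 1.94059639e-04, -3.93685985e+01, -3.70175529e+01, -1.33215194e-04,
        7.17879055e-03,  1.86138518e-07]), 'tool_pos': array([ 0.22687917, -0.58171036,  0.23007825]), 'tool_rot': array([-1.01068465e-03,  9.82775875e-01,  1.84798681e-01, -7.62249855e-05]), 'contact_force': array([-0.24917455,  0.2644038 , -0.29374896]), 'ft_torque': array([ 0.00341059,  0.01330561, -0.02735067]), 'gripper_width': 0.9984435152860215}
side {'fx': 532.8022710050752, 'fy': 532.8022710050752, 'cx': 284.71453023996156, 'cy': 215.2387511633581, 'xyz': array([0.00108581, 0.86566787, 0.85269718]), 'orientation': array([ 0.11269002, -0.24670698,  0.86422016, -0.42374537])}
top {'fx': 534.1741371170399, 'fy': 534.1741371170399, 'cx': 283.8717467355909, 'cy': 205.52866108703176, 'xyz': array([0.31333708, 0.03273353, 1.14468897]), 'orientation': array([ 0.06899732, -0.69520635,  0.71179468, -0.07263489])}
```

View pics/top0.png

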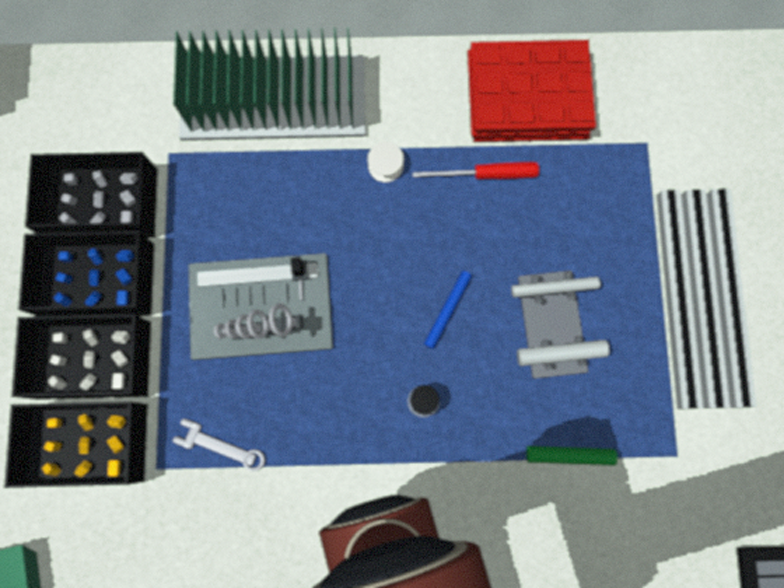

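View pics/side0.png

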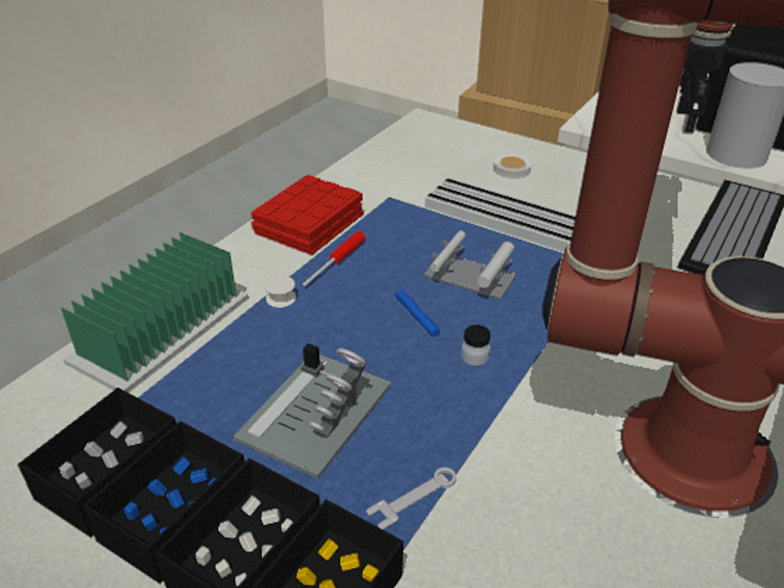

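Top view: the front rod (about (520,357)–(608,349)) is visibly thicker, so it is the thick rod. The gauge plate corners are about (190,264), (327,254), (331,349) and (191,358), with the pointer at (298,268). First I'll get coarse positions.

```bash
cat > h.py <<'E'
import numpy as np, cv2
from scipy.spatial.transform import Rotation as R
from plant import manip
def rot(q): return R.from_quat(np.r_[q[1:],q[0]]).as_matrix()
def plane(P,uv,z):
    uv=np.atleast_2d(uv); d=np.c_[(uv[:,0]-P['cx'])/P['fx'],(uv[:,1]-P['cy'])/P['fy'],np.ones(len(uv))]@rot(P['orientation']).T
    z=np.broadcast_to(z,len(uv)); return P['xyz']+d*((z-P['xyz'][2])/d[:,2])[:,None]
def proj(P,X):
    c=(np.atleast_2d(X)-P['xyz'])@rot(P['orientation']); return np.c_[c[:,0]/c[:,2]*P['fx']+P['cx'],c[:,1]/c[:,2]*P['fy']+P['cy']]
def axes():
    s=manip.state(); return s,rot(s['tool_rot'])
def shift(target,d=None):
    "rows-unit shift from present TCP to target, tool axes"
    s,A=axes(); v=A.T@(np.array(target)-s['tool_pos'])/0.03; return np.round(v,3)
E
python3 - <<'E'
from h import *
np.set_printoptions(precision=4,suppress=True)
P=manip.camera_params("top"); k=1/1.4
print("plate",plane(P,np.array([(190,264),(327,254),(331,349),(191,358)])*k,.012))
print("front",plane(P,np.array([(520,357),(608,349)])*k,.050))
print("rear",plane(P,np.array([(514,292),(600,284)])*k,.045))
print("pointer",plane(P,np.array([(298,268)])*k,.064))
print("jar, spool, drv, blue, green",plane(P,np.array([(424,400),(385,160),(475,170),(448,310),(572,455)])*k,.03))
s,A=axes(); print(A); W=manip.camera_params("wrist"); print(W, A.T@(W['xyz']-s['tool_pos']), A.T@rot(W['orientation']))
E
```

```text
plate [[0.5888 0.3455 0.012 ]
 [0.5998 0.1326 0.012 ]
 [0.451  0.1273 0.012 ]
 [0.4423 0.3394 0.012 ]]
front [[ 0.4281 -0.1529  0.05  ]
 [ 0.4368 -0.283   0.05  ]]
rear [[ 0.5263 -0.1503  0.045 ]
 [ 0.5355 -0.2802  0.045 ]]
pointer [[0.5663 0.1711 0.064 ]]
jar, spool, drv, blue, green [[ 0.37   -0.011   0.03  ]
 [ 0.7458  0.0389  0.03  ]
 [ 0.7259 -0.1022  0.03  ]
 [ 0.5038 -0.0514  0.03  ]
 [ 0.2856 -0.2239  0.03  ]]
[[ 0.9317  0.3633 -0.0005]
 [ 0.3633 -0.9317  0.0019]
 [ 0.0002 -0.0019 -1.    ]]
{'fx': 373.95273886056276, 'fy': 373.95273886056276, 'cx': 274.4877777452758, 'cy': 210.0868577361819, 'xyz': array([ 0.2886, -0.5583,  0.3729]), 'orientation': array([ 0.1077,  0.819 , -0.5586, -0.0751])} [ 0.066   0.0003 -0.1428] [[ 0.0015 -0.9655 -0.2606]
 [ 1.      0.0016 -0.0003]
 [ 0.0007 -0.2605  0.9655]]
```

Request:
drive_tool(
  commands="85 0 0 0 -9.1; 85 0 0 0 -9.1; 85 0 0 0 -9.1; 85 0 0 0 -9.1; 85 0 0 0 -9.1; 85 0 0 0 -9.1; 85 0 0 0 -9; 85 0 0 0 -9",
)

```text
time: 1.1
tool_pos: [0.227, -0.5819, 0.2306]
tool_rot: [-0.001, 0.681, 0.733, 0.0]
contact_force: [-0.9, 0.3, -1.3]
gripper_width: 0.993
```

Run:
```python
from h import *
s,A=axes();print(s['tool_pos'],A[:,0],s['joint_pos'],shift([.432,-.235,.21]))
```

```text
[ 0.22696986 -0.58191472  0.23056234] [-0.073223    0.99731485  0.00121753] [-1.31797939e+00  5.30760453e-02  1.61374965e+00 -2.95970825e-06
  1.47600492e+00 -1.39126789e+00] [11.032  7.663  0.697]
```

Request:
drive_tool(
  commands="85 1 .9 0 0; 85 1 .9 0 0; 85 1 .9 0 0; 85 1 .9 0 0; 85 1 .9 0 0; 85 1 .9 0 0; 85 1 .9 0.3 0; 85 1 .9 0.3 0",
)

```text
time: 2.1
tool_pos: [0.4267, -0.3268, 0.2128]
tool_rot: [-0.0, 0.683, 0.731, 0.0]
contact_force: [0.8, -0.2, -1.3]
gripper_width: 0.996
```

Request:
drive_tool(
  commands="85 1 .4 0 0; 85 1 0 0 0; 85 .8 0 0 0; 85 .2 0 0 0; 85 0 0 0 0; 85 0 0 0 0; 85 0 0 0 0; 85 0 0 0 0",
)

```text
time: 3.1
tool_pos: [0.432, -0.238, 0.2133]
tool_rot: [-0.0, 0.683, 0.731, -0.0]
contact_force: [-0.2, 0.3, 0.1]
gripper_width: 0.994
```

Run:
```python
from h import *
import pickle
s,A=axes();print(s['time'],s['tool_pos'],A[:,0])
W=manip.camera_params("wrist"); im=manip.grab_frame("wrist"); pickle.dump((W,im),open("w1.pkl","wb"))
cv2.imwrite("pics/w1.png",cv2.resize(im[:,:,::-1],(784,588)))
```

```text
3.1 [ 0.43201245 -0.23796568  0.21326117] [-6.73687081e-02  9.97728145e-01  7.21456010e-05]
```

View pics/w1.png

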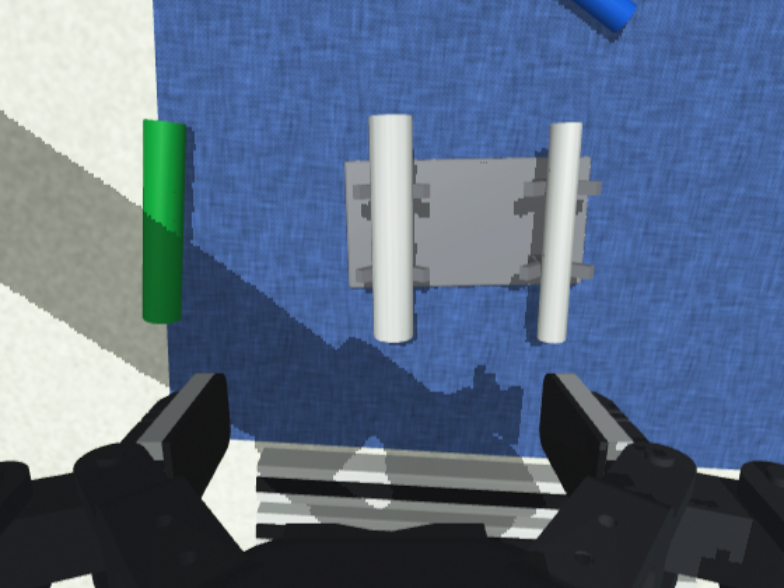

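Run:
```python
from h import *
import pickle
np.set_printoptions(precision=4,suppress=True)
W,im=pickle.load(open("w1.pkl","rb"))
hsv=cv2.cvtColor(im,cv2.COLOR_RGB2HSV); m=((hsv[...,1]<30)&(hsv[...,2]>165)).astype(np.uint8); m[:, :240]=0; m[260:]=0
n,l,st,c=cv2.connectedComponentsWithStats(m)
for i in range(1,n):
    if st[i,4]<800: continue
    r=cv2.minAreaRect(np.argwhere(l==i)[:,::-1].astype(np.float32)); b=cv2.boxPoints(r); b=b[np.argsort(b[:,1])]
    e=np.array([b[:2].mean(0),b[2:].mean(0)]); z=.048 if r[1][0]>22 and r[1][1]>22 else .043
    X=plane(W,e,z); d=X[0]-X[1]; X2=plane(W,e,z+.010)
    print(r,"\n",X,X2,X.mean(0),np.linalg.norm(d),np.linalg.norm(X2[0]-X2[1]),d/np.linalg.norm(d))
print(W['xyz'])
# base corners, z=.008
g=np.array([(346,162),(590,157),(587,284),(350,288)])/1.4; print(plane(W,g,.008))
```

```text
((278.5, 163.0), (162.0, 27.0), 90.0) 
 [[ 0.4295 -0.1517  0.048 ]
 [ 0.4391 -0.2856  0.048 ]] [[ 0.4294 -0.1523  0.058 ]
 [ 0.4387 -0.282   0.058 ]] [ 0.4343 -0.2186  0.048 ] 0.13431471733638936 0.1299537069461434 [-0.0716  0.9974  0.    ]
((400.1192626953125, 165.8299560546875), (19.165456771850586, 157.38473510742188), 4.085616588592529) 
 [[ 0.5309 -0.1484  0.043 ]
 [ 0.5422 -0.2807  0.043 ]] [[ 0.5276 -0.1491  0.053 ]
 [ 0.5386 -0.2772  0.053 ]] [ 0.5366 -0.2145  0.043 ] 0.13281116789975636 0.12856786273193033 [-0.0851  0.9964  0.    ]
[ 0.4276 -0.1723  0.356 ]
[[ 0.4036 -0.1797  0.008 ]
 [ 0.56   -0.1658  0.008 ]
 [ 0.5723 -0.2493  0.008 ]
 [ 0.4105 -0.2633  0.008 ]]
```

Run:
```python
from h import *
print(shift([.4387,-.2637,.027]))
```

```text
[-0.875  0.165  6.208]
```

Request:
drive_tool(
  commands="85 -.45 .08 1 -.8; 85 -.43 .08 1 0; 85 0 0 1 0; 85 0 0 1 0; 85 0 0 .9 0; 85 0 0 .7 0; 85 0 0 .4 0; 85 0 0 .2 0",
)

```text
time: 4.15
tool_pos: [0.4388, -0.2635, 0.0269]
tool_rot: [-0.0, 0.678, 0.736, -0.0]
contact_force: [0.9, -0.7, -0.1]
gripper_width: 0.997
```

Request:
drive_tool(
  commands="20 0 0 0 0; 20 0 0 0 0; 20 0 0 0 0; 20 0 0 0 0; 20 0 0 0 0; 20 0 0 0 0; 20 0 0 0 0; 20 0 0 0 0",
)

```text
time: 5.15
tool_pos: [0.4389, -0.264, 0.028]
tool_rot: [0.0, 0.677, 0.736, -0.0]
contact_force: [-3.3, -0.0, 5.6]
gripper_width: 0.27
```

Request:
drive_tool(
  commands="20 0 0 -.3 0; 20 0 0 -.3 0; 20 .4 0 0 0; 20 .6 0 0 0; 20 .43 0 0 0; 20 0 0 0.2 0; 20 0 0 .2 0; 20 0 0 .1 0",
)

```text
time: 6.15
tool_pos: [0.4346, -0.2204, 0.029]
tool_rot: [-0.001, 0.678, 0.735, -0.0]
contact_force: [-0.0, 0.2, -1.8]
gripper_width: 0.272
```

Request:
drive_tool(
  commands="20 0 0 .06 0; 34 0 0 0 0; 34 0 0 0 0; 34 0 0 -.2 0; 34 0 0 -.2 0; 34 0 0 0 0; 34 0 0 0 0; 34 0 0 0 0",
)

```text
time: 7.15
tool_pos: [0.4352, -0.2206, 0.0403]
tool_rot: [-0.0, 0.678, 0.736, -0.0]
contact_force: [-0.3, 0.2, 0.4]
gripper_width: 0.4
```

Run:
```python
from h import *
s,A=axes();print(s['time'],s['tool_pos'],A[:,0],s['gripper_width'],s['contact_force'])
w=manip.grab_frame("wrist")[:,:,::-1]; t=manip.grab_frame("side")[:,:,::-1]
a=cv2.resize(w,(560,420)); b=cv2.resize(t[120:240,260:420],(560,420),interpolation=cv2.INTER_CUBIC)
cv2.imwrite("pics/tip.png",cv2.resize(np.hstack([a,b]),(800,300)))
```

```text
7.15 [ 0.43516291 -0.22064016  0.04034577] [-8.19746436e-02  9.96634400e-01  1.73088285e-04] 0.3995124194875081 [-0.27479     0.21315732  0.38714342]
```

View pics/tip.png

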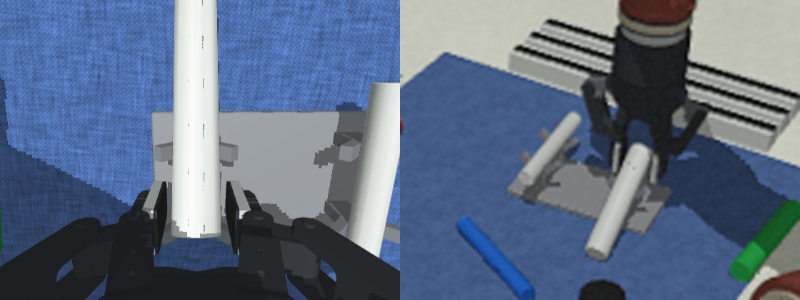

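Run:
```python
from h import *
W=manip.camera_params("wrist"); S=manip.camera_params("side")
print("upper end",plane(W,[(274,330)],.07))
# lower end in side crop: full px = 260+x/3.5*..., crop 160x120 -> 400x300
u=np.array([(597,250)])-[400,0]; print("lower end",plane(S,u*0.4+[260,120],.012))
```

```text
upper end [[ 0.43577527 -0.22787673  0.07      ]]
lower end [[ 0.42656548 -0.11592246  0.012     ]]
```

Request:
drive_tool(
  commands="20 0 0 -.1 0; 20 0 0 0 0; 20 0 0 0 0; 20 0 0 0 0; 20 0 0 0 0; 20 0 0 0 0; 20 0 0 0 0; 20 0 0 0 0",
)

```text
time: 8.25
tool_pos: [0.4353, -0.2207, 0.0435]
tool_rot: [0.0, 0.678, 0.736, -0.0]
contact_force: [0.8, -0.4, -2.2]
gripper_width: 0.276
```

Request:
drive_tool(
  commands="20 0 0 -.5 0; 20 0 0 -1 0; 20 .3 0 -1 0; 20 .6 0 -1 0; 20 1 0 -1 0; 20 1 0 -1 0; 20 1 0 -1 0; 20 1 0 -.9 0",
)

```text
time: 9.25
tool_pos: [0.4231, -0.0733, 0.268]
tool_rot: [0.001, 0.678, 0.735, 0.0]
contact_force: [1.2, -0.4, -2.6]
gripper_width: 0.271
```

Request:
drive_tool(
  commands="20 1 0 -.5 0; 20 1 0 0 0; 20 1 0 0 0; 20 1 0 0 0; 20 1 0 0 0; 20 .6 0 0 0; 20 .2 0 0 0; 20 0 0 0 0",
)

```text
time: 10.25
tool_pos: [0.409, 0.0991, 0.281]
tool_rot: [0.0, 0.677, 0.736, 0.0]
contact_force: [-0.3, -0.7, -1.8]
gripper_width: 0.272
```

Run:
```python
from h import *
import pickle
np.set_printoptions(precision=4,suppress=True)
s,A=axes();print(s['time'],s['tool_pos'],A[:,0],s['gripper_width'])
D={}
for n in("wrist","top","side"): D[n]=(manip.camera_params(n),manip.grab_frame(n))
pickle.dump(D,open("g.pkl","wb"))
cv2.imwrite("pics/w2.png",cv2.resize(D['wrist'][1][:,:,::-1],(784,588)))
t=D['top'][1][170:270,120:260]; u=D['side'][1][200:350,140:350]
for k,n in((t,'top'),(u,'side')): cv2.imwrite(f"pics/{n}2.png",cv2.resize(k[:,:,::-1],(int(k.shape[1]*4 if n=='top' else k.shape[1]*3.5),int(k.shape[0]*4 if n=='top' else k.shape[0]*3.5)),interpolation=cv2.INTER_CUBIC))
```

```text
10.25 [0.409  0.0991 0.281 ] [-0.0824  0.9966 -0.0003] 0.27184491890385526
```

View pics/w2.png

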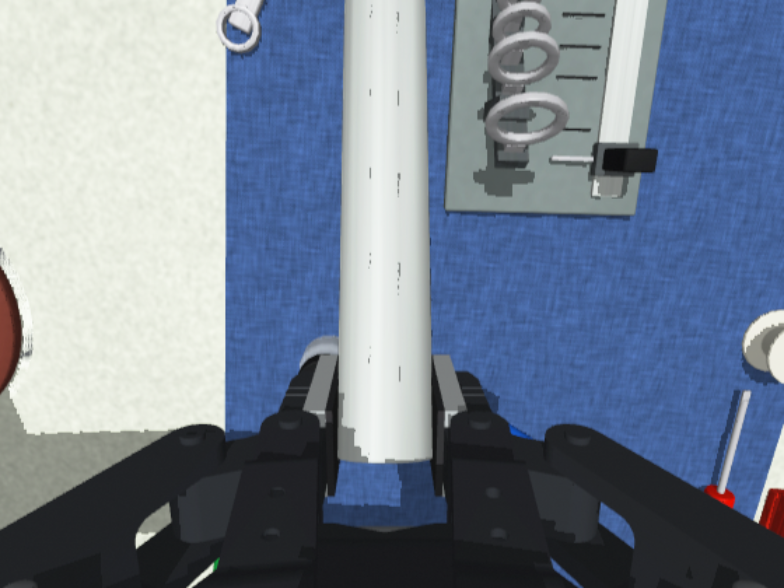

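View pics/side2.png

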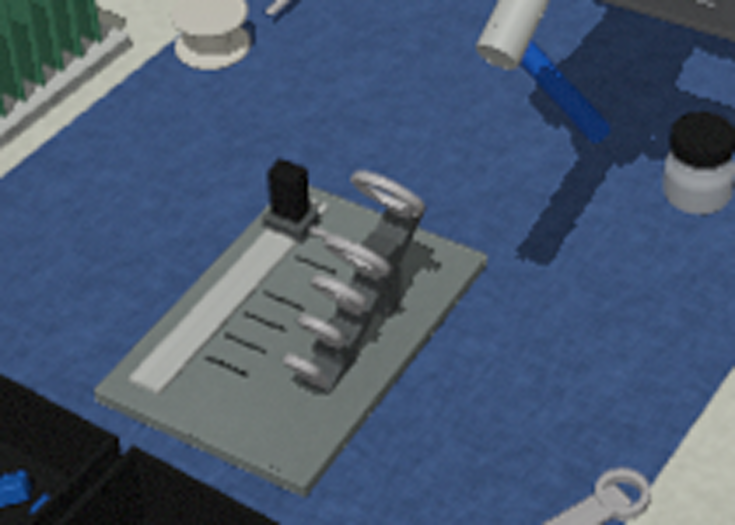

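Wrist view: ring 1 ellipse is centred at about (527,119) with outer edges at 485 and 568. Ring 2 is at about (524,58) and the pointer block top at (630,160). The rod is held well, tilted. I'll measure these precisely.

Run:
```python
from h import *
import pickle
np.set_printoptions(precision=4,suppress=True)
D=pickle.load(open("g.pkl","rb")); W,im=D['wrist']
hsv=cv2.cvtColor(im,cv2.COLOR_RGB2HSV).astype(int)
for (x0,y0,x1,y1),z in(((340,60,412,108),.0985),((344,18,404,62),.0775)):
    roi=im[y0:y1,x0:x1].astype(int); 
    m=((roi[...,0]-roi[...,1])>=-2).astype(np.uint8)&(roi.max(2)>95).astype(np.uint8)
    n,l,st,c=cv2.connectedComponentsWithStats(m); i=1+np.argmax(st[1:,4]); 
    cn,_=cv2.findContours((l==i).astype(np.uint8),cv2.RETR_EXTERNAL,cv2.CHAIN_APPROX_NONE); k=max(cn,key=len)
    e=cv2.fitEllipse(cv2.convexHull(k)) ; C=np.array(e[0])+[x0,y0]
    print(z,st[i],e,C,plane(W,[C],z),roi[2,2])
# plate yaw: corners & scale lines & edges
v=np.array([(445,211),(632,214)])/1.4; X=plane(W,v,.012); print("uphill edge",X)
v=np.array([(445,211),(457,3),(632,214),(666,3)])/1.4; print("side edges",plane(W,v,.012))
v=np.array([(562,15),(605,15),(560,47),(600,47),(557,77),(597,77)])/1.4; print("lines",plane(W,v,.012))
v=np.array([(606,160),(656,160)])/1.4; print("pointer top",plane(W,v,.064))
T,ti=D['top']; S,si=D['side']
print("side ring1",plane(S,np.array([(389,194)])/3.5+[140,200],.0985), "ptr top side",plane(S,np.array([(289,170)])/3.5+[140,200],.064))
print("side rod low end",)
```

```text
0.0985 [   7    0   59   48 1286] ((35.23756408691406, 22.182376861572266), (48.5468864440918, 59.0272216796875), 69.2880859375) [375.2376  82.1824] [[0.4849 0.193  0.0985]] [137 150 149]
0.0775 [   5    0   51   44 1343] ((28.462406158447266, 17.491313934326172), (51.224876403808594, 54.687320709228516), 51.166500091552734) [372.4624  35.4913] [[0.482  0.232  0.0775]] [143 157 155]
uphill edge [[0.455  0.1249 0.012 ]
 [0.6011 0.1348 0.012 ]]
side edges [[0.455  0.1249 0.012 ]
 [0.4467 0.271  0.012 ]
 [0.6011 0.1348 0.012 ]
 [0.5944 0.2835 0.012 ]]
lines [[0.5222 0.2697 0.012 ]
 [0.5527 0.2723 0.012 ]
 [0.5244 0.2488 0.012 ]
 [0.5532 0.2513 0.012 ]
 [0.5256 0.2287 0.012 ]
 [0.5549 0.2311 0.012 ]]
pointer top [[0.5515 0.1724 0.064 ]
 [0.5847 0.1752 0.064 ]]
side ring1 [[0.4839 0.1908 0.0985]] ptr top side [[0.5722 0.1752 0.064 ]]
side rod low end
```

View pics/top2.png

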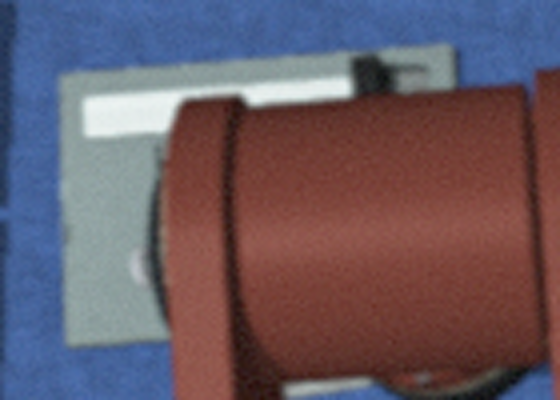

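Run:
```python
from h import *
import pickle
np.set_printoptions(precision=4,suppress=True)
D=pickle.load(open("g.pkl","rb")); W,im=D['wrist']; S,si=D['side']
print(plane(W,np.array([(526.5,119)])/1.4,.0985),plane(W,np.array([(524,58)])/1.4,.0775),plane(W,np.array([(523,19.5)])/1.4,.0655))
s,A=axes(); t=s['tool_pos']
def vplane(P,uv):
    r=plane(P,[uv],0)[0]-P['xyz']; n=A[:,1]; k=((t-P['xyz'])@n)/(r@n); X=P['xyz']+k*r; return A.T@(X-t)
uv=np.array([497,48])/3.5+[140,200]; print("low end in tool",vplane(S,uv))
# rod mask in full side
hsv=cv2.cvtColor(si,cv2.COLOR_RGB2HSV); m=((hsv[...,1]<35)&(hsv[...,2]>150)).astype(np.uint8); r=m[140:225,260:310]
n,l,st,c=cv2.connectedComponentsWithStats(r); i=1+np.argmax(st[1:,4]); q=cv2.minAreaRect(np.argwhere(l==i)[:,::-1].astype(np.float32)); b=cv2.boxPoints(q)+[260,140]; print(st[i],q,b)
for p in b: print(p,vplane(S,p))
```

```text
[[0.4859 0.1909 0.0985]] [[0.4843 0.2275 0.0775]] [[0.4831 0.2515 0.0655]]
low end in tool [ 0.1082 -0.      0.0264]
[ 17  17  33  59 628] ((35.400001525878906, 45.70000457763672), (10.285911560058594, 63.50433349609375), 26.56505012512207) [[276.6 211.8]
 [305.  155. ]
 [314.2 159.6]
 [285.8 216.4]]
[276.6 211.8] [0.1298 0.     0.0072]
[305. 155.] [ 0.0156 -0.     -0.0489]
[314.2 159.6] [-0.0302 -0.     -0.0135]
[285.8 216.4] [0.0921 0.     0.0438]
```

Request:
drive_tool(
  commands="20 -.3 .4 .2 1.4; 20 -.6 .7 .6 0; 20 -.6 .7 .8 0; 20 -.59 .72 .8 0; 20 0 .2 .8 0; 20 0 0 .7 0; 20 0 0 .4 0; 20 0 0 .1 0",
)

```text
time: 11.4
tool_pos: [0.494, 0.0411, 0.1474]
tool_rot: [-0.001, 0.687, 0.727, -0.001]
contact_force: [-0.6, 0.4, -1.7]
gripper_width: 0.271
```

Run:
```python
from h import *
import pickle
np.set_printoptions(precision=4,suppress=True)
s,A=axes();print(s['time'],s['tool_pos'],A[:,0],s['contact_force'])
D={n:(manip.camera_params(n),manip.grab_frame(n)) for n in("wrist","side")}
pickle.dump(D,open("g2.pkl","wb"))
a=cv2.resize(D['wrist'][1][:,:,::-1],(400,300)); k=D['side'][1][170:320,210:350][:,:,::-1]; b=cv2.resize(k,(560,600),interpolation=cv2.INTER_CUBIC)
c=np.zeros((600,800,3),np.uint8); c[:,:560]=b; c[:180,560:]=cv2.resize(a,(240,180)); cv2.imwrite("pics/pre.png",c)
```

```text
11.4 [0.494  0.0411 0.1474] [-0.0567  0.9984  0.0001] [-0.5518  0.42   -1.658 ]
```

View pics/pre.png

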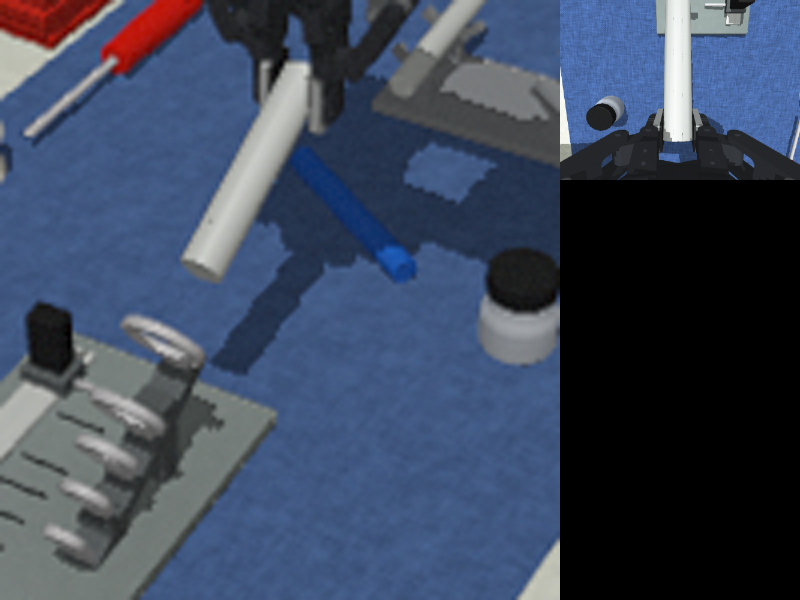

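Run:
```python
from h import *
np.set_printoptions(precision=4,suppress=True)
S=manip.camera_params("side"); s,A=axes(); t=s['tool_pos']
O=np.array([.4857,.188,.1]); d=np.array([-.0576,.9983,0]); b=np.array([*(d[:2]*np.cos(np.pi/6)),-.5])
print("proj axis x=-41,-30,3,45,69 in crop px",[( (proj(S,O+b*x)[0]-[210,170])*4).round(1) for x in(-.041,-.03,.003,.045,.069,.093,.117)])
def vplane(uv):
    r=plane(S,[uv],0)[0]-S['xyz']; n=A[:,1]; k=((t-S['xyz'])@n)/(r@n); return S['xyz']+k*r
X=vplane(np.array([201,268])/4+[210,170]); U=vplane(np.array([298,78])/4+[210,170])
for v in (X,U):
    q=v-O; z=np.cross(b,np.cross([0,0,1],b)); z/=np.linalg.norm(z); print(v,"tool",A.T@(v-t),"bore x,lat,z",q@b,q@np.cross([0,0,1],d),q@z)
```

```text
proj axis x=-41,-30,3,45,69 in crop px [array([198.2, 267.2]), array([189.3, 285.3]), array([162.1, 340.4]), array([126.9, 411.8]), array([106.4, 453.4]), array([ 85.6, 495.5]), array([ 64.6, 538.2])]
[0.4884 0.1491 0.1172] tool [0.1079 0.     0.0315] bore x,lat,z -0.0423822131754716 -0.0004132442752574344 -0.004641397460616253
[0.4945 0.0417 0.1747] tool [ 0.0004 -0.     -0.026 ] bore x,lat,z -0.16424195560113325 -0.0003524480596389554 -0.008619086406407472
```

Request:
drive_tool(
  commands="20 .2 0 .04 0; 20 .3 0 .17 0; 20 .3 0 .17 0; 20 .25 0 .14 0; 20 .25 0 .14 0; 20 .2 0 .115 0; 20 .15 0 .08 0; 20 0 0 0 0",
)

```text
time: 12.5
tool_pos: [0.4913, 0.0912, 0.1226]
tool_rot: [-0.0, 0.686, 0.727, -0.0]
contact_force: [-0.0, 0.4, -1.8]
gripper_width: 0.271
```

Run:
```python
from h import *
np.set_printoptions(precision=4,suppress=True)
s,A=axes();print(s['tool_pos'],s['contact_force'],s['ft_torque'])
k=manip.grab_frame("side")[190:310,200:320][:,:,::-1]; b=cv2.resize(k,(600,600),interpolation=cv2.INTER_CUBIC)
cv2.imwrite("pics/in1.png",b)
```

```text
[0.4913 0.0912 0.1226] [-0.0232  0.4191 -1.794 ] [-0.1261  0.0425 -0.0556]
```

View pics/in1.png

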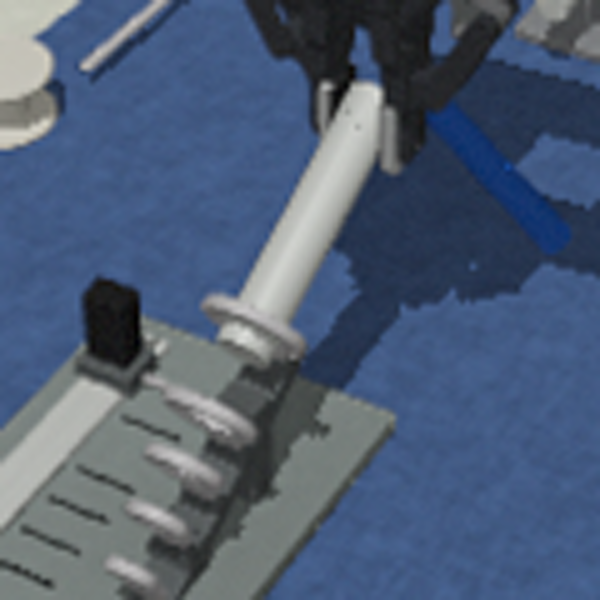

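The tip is cleanly inside ring 1 with no contact force. Continuing down-axis.

Request:
drive_tool(
  commands="20 .13 0 .075 0; 20 .13 0 .075 0; 20 .13 0 .075 0; 20 .13 0 .075 0; 20 .1 0 .058 0; 20 .1 0 .058 0; 20 0.05 0 0.029 0; 20 0 0 0 0",
)

```text
time: 13.55
tool_pos: [0.4901, 0.1142, 0.1095]
tool_rot: [-0.0, 0.686, 0.727, 0.0]
contact_force: [0.1, -0.7, -1.2]
gripper_width: 0.277
```

Request:
drive_tool(
  commands="20 .06 0 .035 0; 20 .06 0 .035 0; 20 .06 0 .035 0; 20 .06 0 .035 0; 20 .06 0 .035 0; 20 0 0 0 0; 20 0 0 0 0; 20 0 0 0 0",
)

```text
time: 14.55
tool_pos: [0.4896, 0.1232, 0.1043]
tool_rot: [-0.0, 0.686, 0.727, 0.0]
contact_force: [-0.2, 2.2, -0.6]
gripper_width: 0.276
```

Request:
drive_tool(
  commands="20 .06 0 .035 0; 20 .06 0 .035 0; 20 .06 0 .035 0; 20 .06 0 .035 0; 20 .06 0 .035 0; 20 0.04 0 0.023 0; 20 0 0 0 0; 20 0 0 0 0",
)

```text
time: 15.55
tool_pos: [0.4892, 0.1335, 0.0985]
tool_rot: [0.0, 0.686, 0.727, 0.001]
contact_force: [0.2, 1.7, 2.6]
gripper_width: 0.273
```

Run:
```python
from h import *
np.set_printoptions(precision=4,suppress=True)
s,A=axes();print(s['tool_pos'],s['contact_force'],s['ft_torque'])
k=manip.grab_frame("side")[190:310,200:320][:,:,::-1]; b=cv2.resize(k,(600,600),interpolation=cv2.INTER_CUBIC)
cv2.imwrite("pics/in2.png",b)
```

```text
[0.4892 0.1335 0.0985] [0.2374 1.6709 2.5863] [ 0.3328 -0.1978 -0.0659]
```

View pics/in2.png

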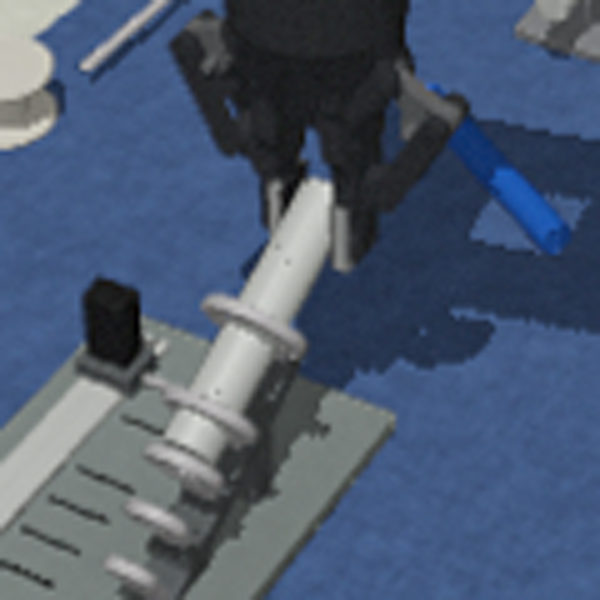

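The rod is through rings 1 and 2, and its tip is at ring 3. I'll press gently until the force rises.

Request:
drive_tool(
  commands="20 .03 0 .017 0; 20 .03 0 .017 0; 20 .03 0 .017 0; 20 0 0 0 0; 20 0 0 0 0; 20 0 0 0 0; 20 0 0 0 0; 20 0 0 0 0",
)

```text
time: 16.6
tool_pos: [0.4892, 0.1354, 0.0974]
tool_rot: [0.001, 0.686, 0.727, -0.0]
contact_force: [-0.7, -2.9, 7.0]
gripper_width: 0.274
```

Request:
drive_tool(
  commands="20 .03 0 .017 0; 20 .03 0 .017 0; 20 .03 0 .017 0; 20 0 0 0 0; 20 0 0 0 0; 20 0 0 0 0; 20 0 0 0 0; 20 0 0 0 0",
)

```text
time: 17.6
tool_pos: [0.4896, 0.1361, 0.0968]
tool_rot: [0.002, 0.686, 0.727, -0.002]
contact_force: [-2.4, -10.7, 11.1]
gripper_width: 0.273
```

Request:
drive_tool(
  commands="35 0 0 0 0; 45 0 0 0 0; 45 0 0 0 0; 45 0 0 0 0; 45 0 0 0 0; 45 0 0 -.5 0; 45 0 0 -1 0; 45 0 0 -1 0",
)

```text
time: 18.6
tool_pos: [0.4888, 0.1387, 0.1722]
tool_rot: [0.0, 0.686, 0.727, 0.0]
contact_force: [-0.2, 0.4, 0.8]
gripper_width: 0.527
```

Run:
```python
from h import *
np.set_printoptions(precision=4,suppress=True)
s,A=axes();print(s['tool_pos'],s['contact_force'],A[:,0])
k=manip.grab_frame("side")[190:310,200:320][:,:,::-1]; b=cv2.resize(k,(600,600),interpolation=cv2.INTER_CUBIC)
cv2.imwrite("pics/in3.png",b)
```

```text
[0.4888 0.1387 0.1722] [-0.1883  0.4163  0.8375] [-0.0576  0.9983  0.0001]
```

View pics/in3.png

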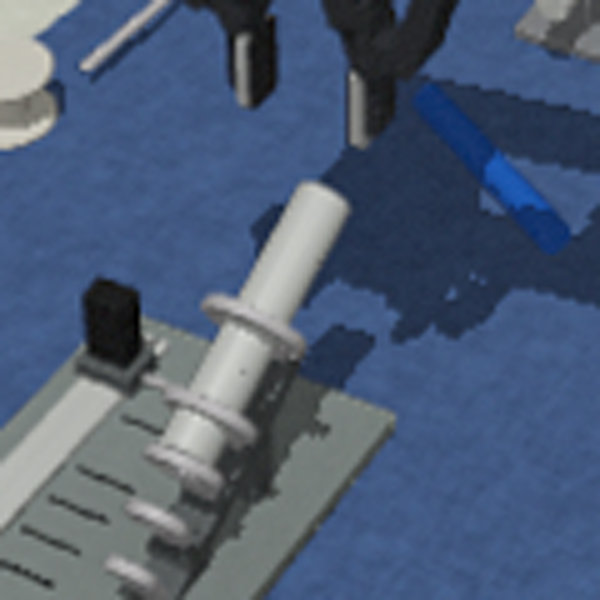

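Request:
drive_tool(
  commands="45 0 0 -.6 10; 45 0 0 0 10; 45 0 0 0 10; 45 0 0 0 10; 45 0 0 0 10; 45 0 0 0 10; 45 0 0 0 10; 45 0 0 0 10",
)

```text
time: 19.65
tool_pos: [0.4889, 0.1387, 0.189]
tool_rot: [-0.0, 0.994, 0.113, 0.001]
contact_force: [-0.3, 0.3, 0.9]
gripper_width: 0.53
```

Request:
drive_tool(
  commands="45 0 0 0 10; 45 .5 0 0 0; 45 .7 0 0 0; 45 .7 0 0 0; 45 .6 0 0 0; 45 .3 0 0 0; 45 0 0 0 0; 45 0 0 0 0",
)

```text
time: 20.65
tool_pos: [0.5721, 0.1435, 0.1883]
tool_rot: [0.0, 1.0, 0.029, -0.0]
contact_force: [-0.6, -0.1, -1.0]
gripper_width: 0.526
```

Run:
```python
from h import *
np.set_printoptions(precision=4,suppress=True)
s,A=axes();print(s['time'],s['tool_pos'],A[:,0],s['joint_pos'][5],shift([.5735,.1751,.034]))
S=manip.camera_params("side"); im=manip.grab_frame("side")
O=np.array([.4857,.188,.1]); d=np.array([-.0576,.9983,0]); b=np.array([*(d[:2]*np.cos(np.pi/6)),-.5])
print("upper end pred(x=-64) / seen 265,229.4:",proj(S,O+b*-.064),"per mm",proj(S,O+b*-.06)-proj(S,O+b*-.064))
W=manip.camera_params("wrist"); w=manip.grab_frame("wrist")
print("block px pred",proj(W,np.array([[.5735,.1751,.064]])))
m=((w.max(2)<45)).astype(np.uint8); m[260:]=0
n,l,st,c=cv2.connectedComponentsWithStats(m)
for i in range(1,n):
    if st[i,4]>60: print(st[i],c[i])
cv2.imwrite("pics/w3.png",w[:,:,::-1])
```

```text
20.65 [0.5721 0.1435 0.1883] [ 0.9983  0.0577 -0.0003] 1.6326746922711397 [ 0.11  -1.05   5.143]
upper end pred(x=-64) / seen 265,229.4: [[264.1945 227.4095]] per mm [[-0.802   1.6257]]
block px pred [[231.4224 197.6507]]
[224 175  24  34 279] [239.7563 184.4982]
```

Request:
drive_tool(
  commands="45 .19 -.5 .7 0; 45 0 -.45 .9 0; 45 0 0 .9 0; 45 0 0 .9 0; 45 0 0 .8 0; 45 0 0 .55 0; 45 0 0 .3 0; 45 0 0 .09 0",
)

```text
time: 21.75
tool_pos: [0.5766, 0.1723, 0.034]
tool_rot: [0.0, 1.0, 0.029, 0.0]
contact_force: [-0.7, -0.5, 0.1]
gripper_width: 0.528
```

Request:
drive_tool(
  commands="5 0 0 0 0; 5 0 0 0 0; 5 0 0 0 0; 5 0 0 0 0; 5 0 0 0 0; 5 0 0 0 0; 5 0 0 0 0; 5 0 0 0 0",
)

```text
time: 22.75
tool_pos: [0.5773, 0.1725, 0.0352]
tool_rot: [-0.0, 1.0, 0.029, 0.001]
contact_force: [-0.0, 0.7, 5.8]
gripper_width: 0.179
```

Request:
drive_tool(
  commands="5 0 -.2 0 0; 5 0 -.4 0 0; 5 0 -.4 0 0; 5 0 -.4 0 0; 5 0 -.4 0 0; 5 0 -.4 0 0; 5 0 -.3 0 0; 5 0 -.17 0 0",
)

```text
time: 23.75
tool_pos: [0.5728, 0.2524, 0.0352]
tool_rot: [0.0, 1.0, 0.029, 0.001]
contact_force: [-0.6, -1.4, 6.1]
gripper_width: 0.178
```

Request:
drive_tool(
  commands="5 0 0 0 0; 30 0 0 0 0; 45 0 0 0 0; 45 0 0 0 0; 45 0 0 -.4 0; 45 0 0 -1 0; 45 0 0 -1 0; 45 0 0 -1 0",
)

```text
time: 24.75
tool_pos: [0.5722, 0.2522, 0.138]
tool_rot: [-0.0, 1.0, 0.029, 0.001]
contact_force: [0.4, 0.2, 0.1]
gripper_width: 0.532
```

Request:
drive_tool(
  commands="45 0 0 -1 0; 45 0 1 -.5 0; 45 0 .5 0 0; 45 0 0 0 0; 45 0 0 0 0; 45 0 0 0 0; 45 0 0 0 0; 45 0 0 0 0",
)

```text
time: 25.75
tool_pos: [0.5745, 0.2076, 0.1809]
tool_rot: [-0.0, 1.0, 0.029, -0.0]
contact_force: [-0.7, 0.7, 0.7]
gripper_width: 0.527
```

Run:
```python
from h import *
import pickle
s,A=axes();print(s['time'],s['tool_pos'],s['contact_force'])
D={n:(manip.camera_params(n),manip.grab_frame(n)) for n in("wrist","side","top")}; pickle.dump(D,open("g4.pkl","wb"))
a=cv2.resize(D['wrist'][1][:,:,::-1][:300],(400,214)); k=cv2.resize(D['side'][1][190:310,190:320][:,:,::-1],(400,370),interpolation=cv2.INTER_CUBIC)
w=cv2.resize(D['wrist'][1][:,:,::-1][60:360,130:430],(400,400)); c=np.zeros((600,800,3),np.uint8)
c[:370,:400]=k; c[:400,400:]=w; c[380:594,:400]=a
cv2.imwrite("pics/fin.png",c)
```

```text
25.75 [0.5744708  0.20759145 0.18086633] [-0.66728136  0.68081591  0.6705407 ]
```

View pics/fin.png

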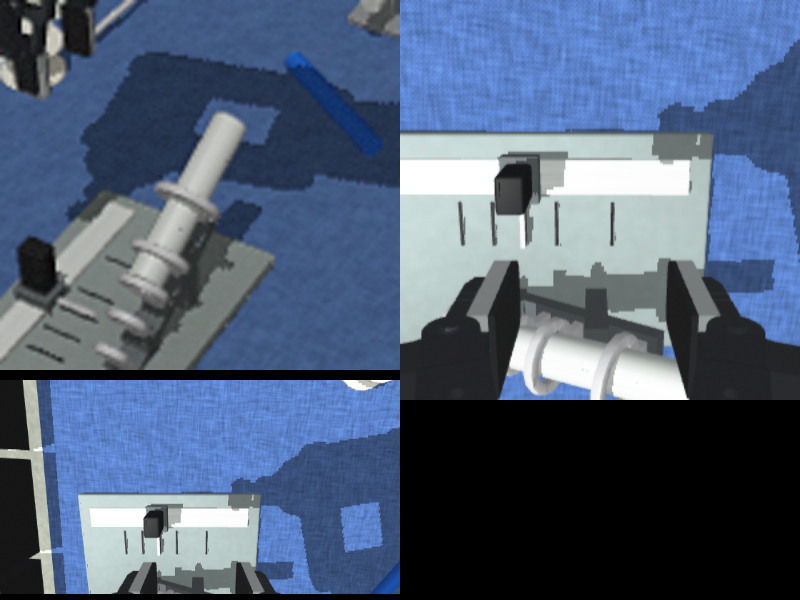

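The needle covers line 3: column 522, against an expected 525 before parallax. The rod sits against ring 3, and the gripper is clear of everything. Handing in.

Run:
```python
from h import *
print(manip.state()['contact_force']); print(manip.job_done())
```

```text
[0.01774803 0.11849595 0.01496173]
the job is handed in; nothing more can be done
None
```

The thick rod from the front cradle is resting against ring 3 of the gauge, and the pointer stands at the ring 3 line. I handed the job in at about 26 s of the 56 s allowed; the hand-in reports no verdict.

**How it was done:** The tool can't tilt, so I tipped the rod over one of the stand's V supports to get it to about 28–30°. I regripped it near its upper end and slid it through rings 1 and 2. I then pushed until the axial force reached about 15 N, let go, and moved the pointer with a grip on its block.

**Last checks:**
- **Rod travel:** the tool's travel puts the rod's lower end at about 65 mm along the ring axis, and ring 3's face is at 66 mm. After release the pictures show it through rings 1 and 2 and against ring 3.
- **Pointer:** the needle covers line 3, within about 2 mm before correcting for parallax. The tool's travel agrees.
- **Contact:** the force on the tool was about zero at the end. The arm never went near the rear rod or the bystanders after the first pick-up, though I took no final close-up of them.

**Disagreement:** one side-view estimate of the rod's upper end put it 4–5 mm further downhill than the model predicts. I put this down to error in reading the end and in the estimated ring position, since the 25 mm rod cannot enter the 22 mm ring.

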